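# Square up the top tray of the tall stack

### The job

The top tray of the tallest stack (four trays) stands out of line. With light pushes of the fingertips slide it back, without gripping or lifting it, until it sits square and flush with the tray beneath on every side, and take the hand away. Do not shift the trays below it; do not touch the two shorter stacks, whose glue is still wet and which stay as they are even where they are uneven; leave everything else on the bench where it lies.

Things in the scene. Friction and masses are not known exactly. Their poses are not given: they have to be found in the camera images.
- top_tray: Open wooden tray 150 (x) x 105 (y) x 40 mm, 7 mm walls, 140 g; origin under its centre, z up. Top tray of the stack of four, the one to push; underside 120 mm, rim 160 mm above the bench. It is out of line with tall_3, on which it lies loose: 22 to 40 mm too far to tall_3's -x (robot) end, up to 28 mm to either side, twisted up to 6 degrees. Slides at about 1 N.
- tall_3: Open wooden tray 150 (x) x 105 (y) x 40 mm, 7 mm walls, 140 g; origin under its centre, z up. The tray right beneath top_tray, with which it is to be made flush; rim 120 mm above the bench. Loose, held only by friction: it must stay put.
- tall_2: Open wooden tray 150 (x) x 105 (y) x 40 mm, 7 mm walls, 140 g; origin under its centre, z up. Second tray from the bench in the tall stack; it must stay put.
- tall_1: Open wooden tray 150 (x) x 105 (y) x 40 mm, 7 mm walls, 140 g; origin under its centre, z up. Bottom tray of the tall stack, on the bench; it must stay put.
- mid_1: Open wooden tray 150 (x) x 105 (y) x 40 mm, 7 mm walls, 140 g; origin under its centre, z up. Tray 1 from the bench in the stack of three trays, glue still wet (its rim 40 mm above the bench): leave it alone.
- mid_2: Open wooden tray 150 (x) x 105 (y) x 40 mm, 7 mm walls, 140 g; origin under its centre, z up. Tray 2 from the bench in the stack of three trays, glue still wet (its rim 80 mm above the bench): leave it alone.
- mid_3: Open wooden tray 150 (x) x 105 (y) x 40 mm, 7 mm walls, 140 g; origin under its centre, z up. Tray 3 from the bench in the stack of three trays, glue still wet (its rim 120 mm above the bench): leave it alone.
- low_1: Open wooden tray 150 (x) x 105 (y) x 40 mm, 7 mm walls, 140 g; origin under its centre, z up. Tray 1 from the bench in the stack of two trays, glue still wet (its rim 40 mm above the bench): leave it alone.
- low_2: Open wooden tray 150 (x) x 105 (y) x 40 mm, 7 mm walls, 140 g; origin under its centre, z up. Tray 2 from the bench in the stack of two trays, glue still wet (its rim 80 mm above the bench): leave it alone.
- glue_bottle: Upright white glue bottle, 60 mm in diameter, 190 mm tall, loose, near the bench's far edge; origin under its centre. Leave it alone.
- hammer: Hammer with a wooden handle, 250 mm long, lying on the bench beyond the stacks; x along the handle towards the head. Leave it alone.
- pencil: Red pencil, 174 mm long, 7.5 mm thick, lying in front of the stacks on the robot's side; origin under its middle, x along it. Leave it alone.
- try_square: Try square lying flat: stock 110 (x) by 24 mm, 16 mm thick, with a steel blade reaching 150 mm along +y at its -x end; origin under the stock's middle. Leave it alone.
- hex_box: Finished six-sided box with lid, 224 mm across its corners, 120 mm tall, at the far left of the stacks; origin under its centre. Leave it alone.
Not all that is in view belongs to the job. Leave any red or turquoise look-alike of the top_tray alone. What is shaped like the tall_3 but yellow is not meant.

How it is judged:
By the outcome, as a careful person would: the job done as asked, in the order asked, and still so for the second after the job is handed in, with the robot touching nothing.
It also fails if it takes over 54 s, if anything falls off the work surface, if the arm or the gripper's body presses on something with over 40 N, if the wrist force passes 120 N, or if a joint passes its speed limit or range.

### The arm

A 6-joint arm with a two-finger parallel gripper is mounted at the origin on the work surface. World frame = base frame: x ahead of the robot, y to its left, z up, the work surface at z = 0. Lengths are in m, angles in degrees, forces in N, time in s.
With the tool pointing down it reaches from about 0.3 to 0.75 m from the base axis. Payload 8.5 kg.
Tool frame: the origin (TCP) lies at the very end of the fingers, on their centre line; the grasp point (between the pads) lies 19 mm behind it; z points along the fingers, y is the line along which they close (so a half turn about z gives the same grasp; the last joint's range is limited). The gripper opens to 85 mm and grips with 20 to 120 N. Pads are 22 mm wide; open, the fingers measure 114 mm over their backs; the gripper's body (76 mm by 85 mm) begins 54 mm behind the grasp point. The pads swing forward as they close: fully open they stand 13 mm farther back than shut.
Start: joints at [-78.111, 21.807, 74.336, -0, 83.858, -12.336], TCP at [0.226, -0.502, 0.231] pointing down, gripper open.
Joint ranges: [-178.18, 178.18], [-50.72, 133.34], [12.68, 142.11], [-81.47, 261.47], [9.98, 163.14], [-165.26, 165.26]. Speed limits (degrees/s): [136.94, 136.94, 180, 180, 180, 180].

### API

Orientations are given as a 3x3 rotation matrix whose columns are the frame's x, y, z axes.
In Python, from rig import * gives the robot as it stands. The module is installed in compiled form; this text tells all that it offers.
- The arm moves only by the shell command python3 -m pendant 'ROWS' [OPENING] [FORCE]. ROWS is JSON, a list of rows, each a list of 2 entries, a list of its own where there are three numbers: the shift along the tool's x, y, z as a fraction of full scale, then the turn, a rotation vector about the tool's x, y, z as a fraction of full scale. A call has 1 to 8 rows; each row shifts and turns the commanded pose from where the row before left it, along the tool's axes as they then stand; what a row does not reach is not made up. Full scale, the value 1, is 40 mm for a shift and 5 degrees for a turn. A row lasts 1/8 s, in which the tool goes at most 62.5 mm and 10.7 degrees, less where a joint would pass 70% of its speed; a pose out of reach is approached as far as the arm can. A call with a number of a shift or a turn outside -1 to 1 is refused whole. A call with a gripper value outside its range is refused whole. OPENING is the opening, from 0 (shut) to 1 (fully open), set as the call begins (- or left out, the last holds). The fingers move at their own pace and stop on an object; FORCE is the grip in N (left out, the last holds). Time passes only in rows, so rows that do not move let the fingers close. It gives the time, the measured TCP pose, the force, the opening and the grip force at its end, in the units of the state.
- observe(): the state, without advancing time (a new reading comes with each control period).
- get_image(name): name is "scene" or "top" or "wrist"; returns a dict with "img" (400x640x3 uint8, blue, green, red), "range_z" (400x640 float32, m along the optical axis (not along the pixel's ray), 0 where there is no reading), "camera_matrix" (3x3 intrinsics, pixels), "dist_coeffs" ([k1, k2, p1, p2, k3] as OpenCV has them; the pictures are not rectified), "eye" and "rotation" of the camera in the world. Camera axes: x right, y down, z forward; pixel columns grow to the right and rows downward; lengths in m; the calibration is good to about 2 mm. A picture is of the moment at which its call begins.
- close_job(): hands the job in; it is judged then, once.
Trained networks look in the newest picture that a camera, given by its name, has taken for a name from the list of things; names that differ only in an ending like _2 or _b are one class to them, and where a whole thing is asked for, a point or a joint stands for the part that bears it (a point fixed in the world has none). Each returns a list of dicts, best first, with "conf" (0 to 1); they miss things now and then, are a little off and sometimes report something else, mostly with a low value. They report only what shows in the picture. A call takes as long as a camera call. They do not tell look-alikes from the thing itself.
- regions_of(camera, query): "mask" (400x640 bool, what is visible of it).
- landmark_of(camera, query): "point" ([x, y, z] in m, in world coordinates, good to about 4 mm: a listed point, or the origin of a listed thing).
The state is a dict: "time_s": time; "q": joint angles; "qvel": joint speeds; "joint_efforts": joint torques, N m; "position": TCP position; "tool_rot": TCP orientation; "ft_force": force on the tool from outside, world axes, zero at the start; "wrist_torque": the same for the moment, N m; "grip_width": finger opening in m; "gripper_force": force on a finger pad.
Only numpy, scipy, OpenCV 4.12 (cv2) and the standard library are available. Lean on these libraries where they do the work, as an engineer would, in place of code of your own. Each camera call takes 0.05 s, during which the arm holds its last target. There are 200 camera calls.

## Working session

There is one attempt and no reset: what is moved stays moved. The work goes in short steps, Python scripts to look and compute and a shell command to move; the robot and the scene stay as the last step left them, time stands still between calls to the robot, and variables do not carry over. Pictures are saved under pics/ and viewed, at most 10 in all, crops included, and the job is handed in when it is done.

```bash
mkdir -p pics; cat > h.py <<'E'
from rig import *
import numpy as np, cv2
def cloud(d):
    K=np.array(d["camera_matrix"]);D=np.array(d["dist_coeffs"],float)
    h,w=d["range_z"].shape
    u,v=np.meshgrid(np.arange(w),np.arange(h))
    n=cv2.undistortPoints(np.stack([u,v],-1).reshape(-1,1,2).astype(np.float64),K,D).reshape(h,w,2)
    z=d["range_z"].astype(float)
    P=np.dstack([n[...,0]*z,n[...,1]*z,z])@np.array(d["rotation"]).T+np.array(d["eye"])
    P[z==0]=np.nan
    return P
E
python3 - <<'E'
from h import *
for c in("top","scene"):
    d=get_image(c);cv2.imwrite(f"pics/{c}0.png",d["img"]);print(c,d["eye"],np.round(d["rotation"],2).tolist(),d["camera_matrix"][0][0])
    P=cloud(d)
    for q in("top_tray","glue_bottle"):
        for l in landmark_of(c,q)[:12]:print(q,np.round(l["point"],3),round(l["conf"],2))
    m=(P[...,2]>.14)&(P[...,2]<.175);print("z>0.14 px",m.sum())
    n,lab,st,ce=cv2.connectedComponentsWithStats(m.astype(np.uint8))
    for i in range(1,n):
        if st[i,4]>60:
            p=P[lab==i];r=cv2.minAreaRect(p[:,:2].astype(np.float32)*1000);print(ce[i],st[i,4],r,p[:,2].max(),np.median(p[:,2]))
print(observe())
E
```

```text
top [0.30452793 0.04444047 1.45167519] [[-0.01, -0.99, 0.16], [-1.0, 0.01, 0.01], [-0.02, -0.16, -0.99]] 452.98002617288665
top_tray [ 0.287  0.262 -0.004] 0.74
top_tray [ 0.52  -0.017  0.119] 0.66
top_tray [ 0.28  -0.218  0.001] 0.64
glue_bottle [ 0.352  0.034 -0.001] 0.71
glue_bottle [ 0.78   0.03  -0.002] 0.63
glue_bottle [0.744 0.221 0.   ] 0.22
z>0.14 px 5924
[348.55375254 189.09736308] 493 ((520.5584716796875, -18.004844665527344), (105.11263275146484, 150.76170349121094), 86.82426452636719) 0.16745399723017895 0.15924441845962622
[314.72727273 312.23063973] 594 ((170.90701293945312, 84.90951538085938), (123.96320343017578, 286.9028015136719), 75.13188934326172) 0.17491970639670473 0.16435508547988054
[354.68709677 332.03548387] 310 ((114.4163818359375, -30.937419891357422), (157.97682189941406, 22.017005920410156), 10.34492301940918) 0.17499992448127166 0.16418797419933706
[110.66795104 355.98390752] 4412 ((48.34021759033203, 659.357421875), (146.9225616455078, 243.4896240234375), 89.83340454101562) 0.17494838488010633 0.16925029018522142
scene [ 1.61737372 -0.36803085  0.8914
[... 2437 characters left out ...]
2973e+01, -1.23356329e+01]), 'qvel': array([ 0.14422   , -0.09842687, -0.09295499,  0.01260427,  0.00893914,
        0.10517591]), 'joint_efforts': array([-2.36896638e-03, -4.47895682e+01, -2.31141508e+01, -2.79894066e-04,
        2.17731678e-03, -5.72902127e-05]), 'position': array([ 0.22564753, -0.50146398,  0.23113062]), 'tool_rot': array([[ 9.11951286e-01,  4.10298483e-01, -7.76746822e-05],
       [ 4.10298471e-01, -9.11951170e-01,  4.78262141e-04],
       [ 1.25394714e-04, -4.68021578e-04, -9.99999883e-01]]), 'ft_force': array([ 0.43287647,  0.25774562, -0.67992646]), 'wrist_torque': array([-0.04975047, -0.01817813, -0.0124491 ]), 'gripper_force': 0.0, 'grip_width': 0.08527415403245607}
```

View pics/top0.png

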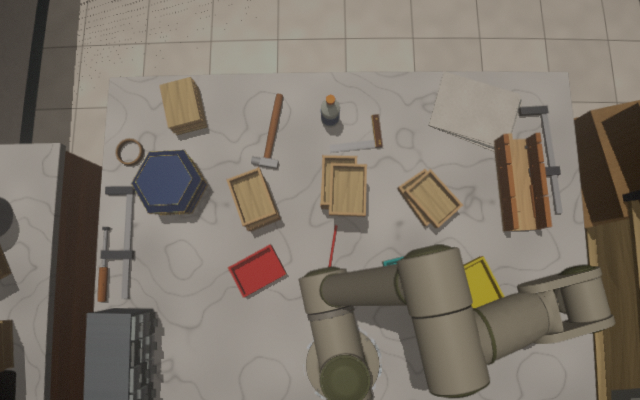

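View pics/scene0.png

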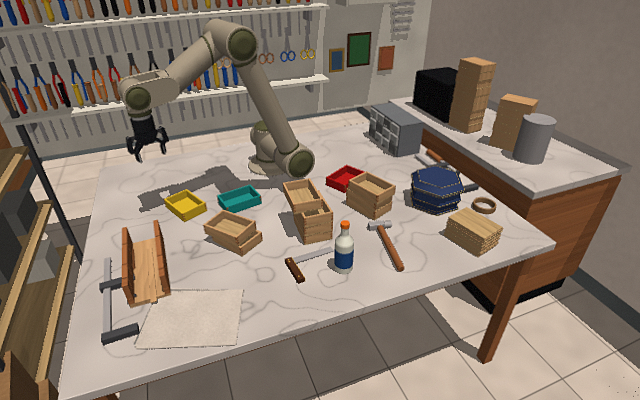

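```bash
python3 - <<'E'
from h import *
d=get_image("top");P=cloud(d)
for lo,hi in((.025,.05),(.07,.09),(.11,.13),(.145,.17)):
    m=(P[...,2]>lo)&(P[...,2]<hi)&(P[...,0]>.38)&(P[...,0]<.75)&(np.abs(P[...,1])<.45)
    n,lab,st,ce=cv2.connectedComponentsWithStats(m.astype(np.uint8))
    for i in range(1,n):
        if st[i,4]>15:
            p=P[lab==i];r=cv2.minAreaRect(p[:,:2].astype(np.float32)*1000);print(lo,ce[i].round(),st[i,4],np.round(r[0]),np.round(r[1]),round(r[2],1),'x',np.round([p[:,0].min(),p[:,0].max()],3),'y',np.round([p[:,1].min(),p[:,1].max()],3),np.median(p[:,2]).round(3))
c=d["img"][140:290,270:430];cv2.imwrite("pics/crop0.png",cv2.resize(c,None,fx=5,fy=4 if 0 else 5,interpolation=cv2.INTER_CUBIC)[:600])
E
```

```text
0.025 [270. 140.] 28 [707. 228.] [15. 39.] 84.4 x [0.687 0.726] y [0.219 0.236] 0.027
0.025 [266. 162.] 103 [634. 244.] [85. 25.] 81.7 x [0.616 0.651] y [0.202 0.284] 0.027
0.025 [414. 198.] 257 [ 511. -269.] [157. 105.] 33.1 x [0.425 0.603] y [-0.284 -0.184] 0.039
0.025 [433. 198.] 1068 [ 508. -289.] [136.  85.] 41.0 x [0.433 0.586] y [-0.363 -0.219] 0.045
0.025 [259. 222.] 26 [439. 254.] [ 5. 70.] 18.6 x [0.425 0.45 ] y [0.221 0.286] 0.046
0.07 [330. 176.] 330 [558.   9.] [ 87. 135.] 85.6 x [0.493 0.625] y [-0.04   0.051] 0.085
0.07 [435. 198.] 440 [ 505. -285.] [149. 111.] 41.0 x [0.415 0.596] y [-0.376 -0.201] 0.079
0.07 [252. 197.] 1185 [510. 273.] [132.  90.] 20.4 x [0.437 0.586] y [0.209 0.337] 0.085
0.07 [263. 221.] 116 [437. 238.] [ 36. 108.] 35.1 x [0.413 0.483] y [0.192 0.29 ] 0.079
0.11 [331. 171.] 243 [555.   7.] [103. 152.] 88.0 x [0.48  0.633] y [-0.047  0.06 ] 0.119
0.11 [250. 196.] 434 [508. 271.] [152. 107.] 20.4 x [0.422 0.594] y [0.196 0.345] 0.119
0.11 [347. 190.] 1325 [524. -19.] [ 91. 134.] 87.2 x [0.457 0.591] y [-0.067  0.028] 0.125
0.11 [193. 178.] 22 [564. 446.] [37.  8.] 3.9 x [0.545 0.583] y [0.442 0.45 ] 0.113
0.145 [348. 189.] 473 [521. -18.] [105. 152.] 87.3 x [0.443 0.599] y [-0.073  0.037] 0.159
```

Candidates: the tall stack's top tray, plain wood, at top-image (348,190). The others are the red (258,270), turquoise (395,262) and yellow (480,285) trays, the mid stack (254,197) and the low stack (432,198). The description picks (348,190): it is the only stack with its rim at 160 mm. The top tray is off by about −35 mm in x and −25 mm in y. I'll move above it for a close look.

```bash
python3 -m pendant '[[[0,0,-0.5],[0,0,0.9]],[[0,0,-0.5],[0,0,0.9]],[[0,0,-0.5],[0,0,0.9]],[[0,0,-0.5],[0,0,0.9]],[[0,0,-0.5],[0,0,0.9]],[[0,0,-0.5],[0,0,0.9]]]' 0.7
python3 -m pendant '[[[0.4,-0.9,0],[0,0,0]],[[0.4,-0.9,0],[0,0,0]],[[0.4,-0.9,0],[0,0,0]],[[0.4,-0.9,0],[0,0,0]],[[0.4,-0.9,0],[0,0,0]],[[0.4,-0.9,0],[0,0,0]],[[0.4,-0.9,0],[0,0,0]],[[0.4,-0.9,0],[0,0,0]]]'
python3 -m pendant '[[[0.3,-0.9,0],[0,0,0]],[[0.3,-0.9,0],[0,0,0]],[[0.3,-0.9,0],[0,0,0]],[[0.3,-0.9,0],[0,0,0]],[[0.3,-0.9,0],[0,0,0]],[[0,0,0],[0,0,0]]]'
cat >> h.py <<'E'
def look(name):
    d=get_image("wrist");cv2.imwrite(f"pics/{name}.png",d["img"]);s=observe()
    print("t",s["time_s"],"pos",s["position"].round(4),"yaw",np.degrees(np.arctan2(s["tool_rot"][1,0],s["tool_rot"][0,0])).round(2),s["ft_force"].round(2),s["grip_width"]);return d
E
python3 - <<'E'
from h import *
d=look("w1");P=cloud(d);print(d["eye"],np.round(d["rotation"],2).tolist())
E
```

```text
time_s: 1.1
position: [0.2257, -0.5015, 0.3519]
tool_rot: [[0.999, -0.051, -0.0], [-0.051, -0.999, 0.0], [-0.0, -0.0, -1.0]]
ft_force: [-0.2, 0.5, -0.2]
grip_width: 0.0596
gripper_force: 0.0
time_s: 2.1
position: [0.3678, -0.2188, 0.3514]
tool_rot: [[0.999, -0.049, 0.0], [-0.049, -0.999, -0.0], [0.0, 0.0, -1.0]]
ft_force: [0.2, -0.2, 1.4]
grip_width: 0.0602
gripper_force: 0.0
time_s: 2.85
position: [0.4364, -0.0415, 0.3513]
tool_rot: [[0.999, -0.045, 0.0], [-0.045, -0.999, 0.0], [0.0, -0.0, -1.0]]
ft_force: [-0.1, -0.5, -0.3]
grip_width: 0.0598
gripper_force: 0.0
t 2.9 pos [ 0.4361 -0.0426  0.3513] yaw -2.65 [-0.58  0.11  0.04] 0.059505637115542964
[ 0.51272962 -0.04559038  0.49441929] [[-0.04, -0.95, -0.3], [-1.0, 0.04, 0.01], [0.0, 0.3, -0.95]]
```

View pics/w1.png

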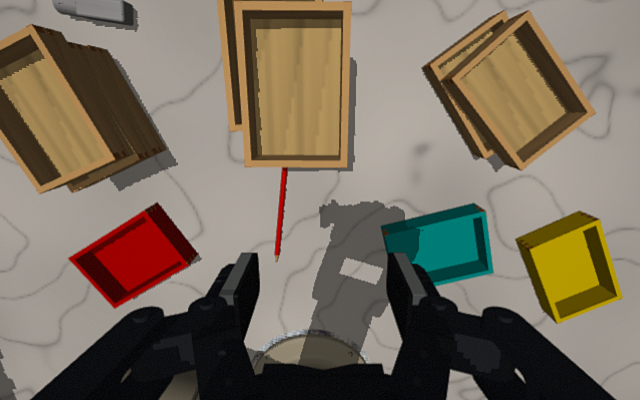

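The wrist picture shows the top tray at (295,85), with tall_3 peeking out on its left (230,60) and at the top. I'll move a little farther out so that the whole stack is in view, then measure.

```bash
python3 -m pendant '[[[1,-0.3,-0.7],[0,0,0]],[[1,-0.3,-0.7],[0,0,0]],[[0,0,0],[0,0,0]]]'
cat >> h.py <<'E'
def rim(P,zc,box,tol=.006):
    m=np.abs(P[...,2]-zc)<tol
    m&=(P[...,0]>box[0])&(P[...,0]<box[1])&(P[...,1]>box[2])&(P[...,1]<box[3])
    return m
from scipy.optimize import minimize
def outline(p,c0,free=True):
    # robust outer edges: rotate points by -yaw, return 1/99 percentiles
    y=np.radians(c0);R=np.array([[np.cos(y),-np.sin(y)],[np.sin(y),np.cos(y)]])
    return p[:,:2]@R
E
python3 - <<'E'
from h import *
d=look("w2");P=cloud(d);np.save("P2.npy",P);print(d["eye"])
B=(.42,.68,-.12,.12)
for zc in(.16,.12):
    m=rim(P,zc,B);p=P[m];print(zc,m.sum(),np.median(p[:,2]),cv2.minAreaRect((p[:,:2]*1000).astype(np.float32)))
v=d["img"].copy();v[rim(P,.16,B)]=(0,0,255);v[rim(P,.12,B)]=(255,0,0);cv2.imwrite("pics/w2m.png",v)
E
```

```text
time_s: 3.28
position: [0.519, -0.0239, 0.4077]
tool_rot: [[0.999, -0.048, 0.002], [-0.048, -0.999, -0.001], [0.002, 0.001, -1.0]]
ft_force: [0.1, 0.0, -0.0]
grip_width: 0.0599
gripper_force: 0.0
t 3.325 pos [ 0.5176 -0.024   0.4069] yaw -2.8 [-0.75  0.36 -0.77] 0.059627535585203006
[ 0.5950814  -0.02819108  0.55098879]
0.16 2551 0.16019220106375553 ((522.9140625, -18.612060546875), (105.21701049804688, 149.12229919433594), 87.297119140625)
0.12 7400 0.12487116275458396 ((543.5322265625, -3.8551788330078125), (124.40738677978516, 177.92608642578125), 88.3044662475586)
```

View pics/w2m.png

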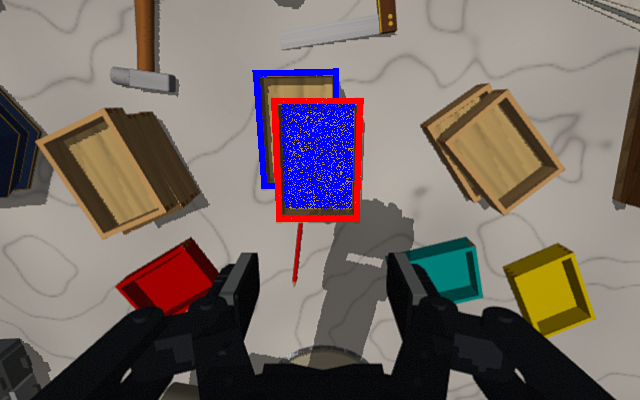

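The blue rim (left and far edges) is tall_3 and the red one is the top tray. Next I'll fit lines to both sets of edges.

```bash
cat >> h.py <<'E'
def line(p,ax,rng,sgn):
    # extreme of coord ax along bins of the other coord
    o=p[:,1-ax];k=np.round(o/.002).astype(int);pts=[]
    for b in np.unique(k):
        q=p[k==b]
        if rng[0]<b*.002<rng[1]: pts.append((b*.002,(q[:,ax]*sgn).max()*sgn))
    pts=np.array(pts);
    for _ in range(3):
        c=np.polyfit(pts[:,0],pts[:,1],1);r=pts[:,1]-np.polyval(c,pts[:,0]);pts=pts[np.abs(r)<max(2*r.std(),.0008)]
    return c,r.std(),len(pts)
def fit(p,xr,yr,edges):
    """edges subset of 'FBLR' far,back(-x),left(+y),right; returns line at mid-range and angle"""
    out={}
    for e in edges:
        ax=0 if e in"FB" else 1;sg=1 if e in"FL" else -1
        c,s,n=line(p,ax,yr if ax==0 else xr,sg)
        ang=np.degrees(np.arctan(-c[0] if ax==0 else c[0]))
        out[e]=c;print(e,"c",np.round(c,4),"yaw",ang.round(2),"sd",(s*1000).round(2),n)
    return out
E
cat > m.py <<'E'
from h import *
import sys
def go(P,B=(.42,.68,-.12,.12)):
    p=P[rim(P,.16,B,.004)][:,:2]
    r=cv2.minAreaRect((p*1000).astype(np.float32));c=np.array(r[0])/1000
    print("TOP",r);a=fit(p,(c[0]-.06,c[0]+.06),(c[1]-.04,c[1]+.04),"FBLR")
    m=(P[...,2]>.116)&(P[...,2]<.1225)&(P[...,0]>.42)&(P[...,0]<.68)&(np.abs(P[...,1])<.12)
    p=P[m][:,:2];print("T3");b=fit(p,(.50,.62),(-.025,.045),"FL")
if __name__=="__main__":go(np.load("P2.npy"))
E
python3 m.py
```

```text
TOP ((522.9140625, -18.612060546875), (105.21701049804688, 149.12229919433594), 87.297119140625)
F c [0.0479 0.5984] yaw -2.74 sd 0.02 40
B c [0.0485 0.4497] yaw -2.78 sd 0.26 40
L c [-0.048   0.0584] yaw -2.75 sd 0.37 60
R c [-0.0486 -0.0452] yaw -2.78 sd 0.34 60
T3
F c [0.0246 0.6319] yaw -1.41 sd 0.3 35
L c [-0.0324  0.0752] yaw -1.85 sd 0.38 58
```

```bash
python3 -m pendant '[[[-0.86,-0.04,0.5],[0,0,-0.22]],[[-0.86,-0.04,0.5],[0,0,0]],[[-0.86,-0.04,0.5],[0,0,0]],[[0,0,0.9],[0,0,0]],[[0,0,0.9],[0,0,0]],[[0,0,0.9],[0,0,0]],[[0,0,0.9],[0,0,0]],[[0,0,0],[0,0,0]]]'
python3 - <<'E'
from h import *
d=look("w3")
print(d["eye"])
E
```

```text
time_s: 4.32
position: [0.4119, -0.0147, 0.2017]
tool_rot: [[1.0, -0.03, -0.005], [-0.03, -1.0, 0.002], [-0.005, -0.001, -1.0]]
ft_force: [1.0, 0.5, 0.8]
grip_width: 0.0593
gripper_force: 0.0
t 4.375 pos [ 0.4131 -0.015   0.2034] yaw -1.73 [0.16 0.07 1.18] 0.060013043718429256
[ 0.48904639 -0.0178964   0.34436231]
```

View pics/w3.png

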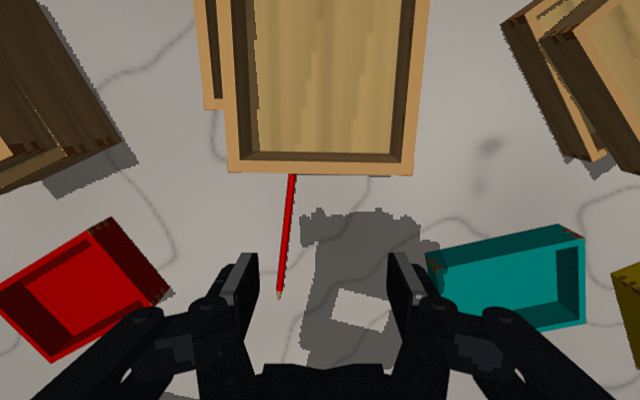

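The tray's near edge is at row ~165, and the tips at (245,255) and (400,255) straddle it evenly. I'll measure the tips and tall_3's near-left corner from the depth.

```bash
python3 - <<'E'
from h import *
d=get_image("wrist");P=cloud(d);s=observe()
Q=(P-s["position"])@s["tool_rot"]
for u0,u1 in((205,262),(385,440)):
    q=Q[240:320,u0:u1].reshape(-1,3);w=P[240:320,u0:u1].reshape(-1,3);k=(w[:,2]>.17);q=q[k]
    print("tip tool-frame max x,y range,z range",np.nanpercentile(q,[1,50,99],axis=0).round(4).tolist())
p=P[rim(P,.16,(.42,.68,-.12,.12),.004)][:,:2];fit(p,(.46,.52),(-.055,.025),"BLR")
m=(np.abs(P[...,2]-.12)<.004)&(P[...,0]<.6)&(P[...,1]>.03)&(P[...,1]<.1)
p=P[m][:,:2];print("T3");fit(p,(.492,.56),(.048,.058),"BL")
E
```

```text
tip tool-frame max x,y range,z range [[-0.0103, -0.0424, -0.0563], [0.0089, -0.0311, -0.0319], [0.0131, -0.0289, -0.0065]]
tip tool-frame max x,y range,z range [[-0.0103, 0.0301, -0.0563], [0.0088, 0.0324, -0.0318], [0.0131, 0.0437, -0.0063]]
B c [0.0472 0.4488] yaw -2.7 sd 0.18 40
L c [-0.0478  0.059 ] yaw -2.73 sd 0.17 29
R c [-0.0518 -0.0441] yaw -2.96 sd 0.15 29
T3
B c [0.0305 0.4823] yaw -1.75 sd 0.01 4
L c [-0.0311  0.0751] yaw -1.78 sd 0.24 28
```

```bash
python3 -m pendant '[[[0,0,0.97],[0,0,0]],[[0,0,0.97],[0,0,0]],[[0,0,0],[0,0,0]],[[0.2,0,0],[0,0,0]],[[0.2,0,0],[0,0,0]],[[0.1,0,0],[0,0,0]],[[0.1,0,0],[0,0,0]],[[0.1,0,0],[0,0,0]]]'
python3 -m pendant '[[[0.1,0,0],[0,0,0]],[[0.1,0,0],[0,0,0]],[[0.1,0,0],[0,0,0]],[[0.1,0,0],[0,0,0]],[[0.1,0,0],[0,0,0]],[[0,0,0],[0,0,0]]]'
cat > n.py <<'E'
from h import *
import sys
d=look(sys.argv[1]);P=cloud(d)
p=P[rim(P,.16,(.42,.68,-.12,.12),.004)][:,:2];p=p[p[:,0]>.45];print("TOP");fit(p,(.50,.57),(-.055,.025),"BLR")
m=(np.abs(P[...,2]-.12)<.004)&(P[...,0]<.66)&(P[...,1]>.03)&(P[...,1]<.1)
p=P[m][:,:2];print("T3");fit(p,(.492,.60),(.042,.055),"BL")
E
python3 n.py w4
```

```text
time_s: 5.42
position: [0.4423, -0.0154, 0.1258]
tool_rot: [[1.0, -0.029, -0.0], [-0.029, -1.0, 0.0], [-0.0, 0.0, -1.0]]
ft_force: [-1.5, -0.6, 0.8]
grip_width: 0.06
gripper_force: 0.6
time_s: 6.18
position: [0.4626, -0.0161, 0.1257]
tool_rot: [[1.0, -0.029, 0.0], [-0.029, -1.0, -0.0], [0.0, 0.0, -1.0]]
ft_force: [-0.7, -0.5, -0.5]
grip_width: 0.0598
gripper_force: 0.0
t 6.225 pos [ 0.4624 -0.0161  0.1257] yaw -1.67 [-1.13 -0.24 -0.08] 0.05951572718676865
TOP
B c [0.0302 0.4746] yaw -1.73 sd 0.5 30
L c [-0.0274  0.0497] yaw -1.57 sd 0.17 34
R c [-0.0285 -0.0552] yaw -1.63 sd 0.14 32
T3
B c [-27.429    1.9893] yaw 87.91 sd 0.0 2
L c [-0.0281  0.0737] yaw -1.61 sd 0.24 43
```

```bash
python3 -m pendant '[[[0.1,0,0],[0,0,0]],[[0.075,0,0],[0,0,0]],[[0,0,0],[0,0,0]],[[-0.3,0,0],[0,0,0]],[[-0.3,0,-0.2],[0,0,0]],[[0,0,-1],[0,0,0]],[[0,0,-1],[0,0,0]],[[0,0,-1],[0,0,-1]]]' 
python3 -m pendant '[[[0,0,-1],[0,0,-1]],[[0,0,-1],[0,0,-1]],[[0,0,-1],[0,0,-1]],[[0,0,-1],[0,0,-1]],[[0,0,0],[0,0,-1]],[[0,0,0],[0,0,-1]],[[0,0,0],[0,0,-1]],[[0,0,0],[0,0,-1]]]'
python3 -m pendant '[[[0,0,0],[0,0,-1]],[[0,0,0],[0,0,-1]],[[0,0,0],[0,0,-1]],[[0,0,0],[0,0,-1]],[[0,0,0],[0,0,-1]],[[0,0,0],[0,0,-1]],[[0,0,0],[0,0,-1]],[[0,0,0],[0,0,-1]]]'
python3 -m pendant '[[[0,0,0],[0,0,-1]],[[-0.7,0.9,0],[0,0,0]],[[-0.7,0.9,0],[0,0,0]],[[-0.7,0.9,0],[0,0,0]],[[0,0,0],[0,0,0]]]' 
cat > k.py <<'E'
from h import *
import sys
d=look(sys.argv[1]);P=cloud(d);np.save(sys.argv[1]+".npy",P)
p=P[rim(P,.16,(.42,.68,-.12,.12),.004)][:,:2];c=np.array(cv2.minAreaRect((p*1000).astype(np.float32))[0])/1000
print("TOP",c.round(4));fit(p,(.50,.61),(c[1]-.04,c[1]+.04),"FBLR")
m=(P[...,2]>.116)&(P[...,2]<.1225)&(P[...,0]>.42)&(P[...,0]<.68)&(np.abs(P[...,1])<.12)
p=P[m][:,:2];print("T3",len(p));fit(p,(.50,.61),(.036,.053),"FBL")
E
python3 k.py w5
```

```text
time_s: 7.22
position: [0.4441, -0.0154, 0.2556]
tool_rot: [[0.998, 0.06, 0.001], [0.06, -0.998, -0.0], [0.001, 0.0, -1.0]]
ft_force: [-1.2, 0.9, -0.5]
grip_width: 0.0599
gripper_force: 0.0
time_s: 8.22
position: [0.4441, -0.0154, 0.4142]
tool_rot: [[0.726, 0.688, 0.0], [0.688, -0.726, -0.0], [0.0, 0.0, -1.0]]
ft_force: [1.4, 1.0, -0.1]
grip_width: 0.0598
gripper_force: 0.0
time_s: 9.22
position: [0.4441, -0.0154, 0.4142]
tool_rot: [[0.114, 0.994, 0.0], [0.994, -0.114, -0.0], [-0.0, 0.0, -1.0]]
ft_force: [-0.0, -1.1, -1.0]
grip_width: 0.0596
gripper_force: 0.0
time_s: 9.85
position: [0.5513, -0.1044, 0.4121]
tool_rot: [[0.031, 1.0, -0.003], [1.0, -0.031, 0.001], [0.001, -0.003, -1.0]]
ft_force: [-0.8, 0.6, 0.6]
grip_width: 0.0597
gripper_force: 0.0
t 9.9 pos [ 0.5505 -0.1032  0.4132] yaw 88.26 [-0.98  0.19 -0.32] 0.059572637322429324
TOP [ 0.5558 -0.0182]
F c [0.0291 0.6309] yaw -1.67 sd 0.31 40
B c [0.0278 0.4819] yaw -1.59 sd 0.35 40
L c [-0.0314  0.051 ] yaw -1.8 sd 0.1 54
R c [-0.0161 -0.0613] yaw -0.92 sd 0.32 54
T3 1090
F c [0.1132 0.6272] yaw -6.46 sd 0.4 8
B c [-10.2025   0.9786] yaw 84.4 sd 40.18 8
L c [-0.0232  0.0708] yaw -1.33 sd 0.36 53
```

View pics/w5.png

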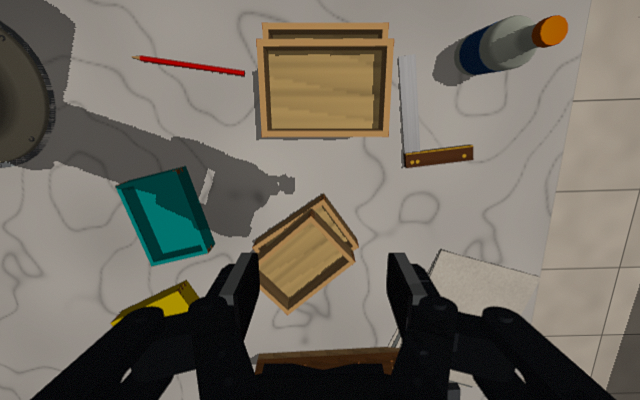

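The y offset is about 24 mm and x is flush to about 1 mm. Now I'll descend on the −y side and push +y.

```bash
python3 -m pendant '[[[0,0.12,0.9],[0,0,0]],[[0,0,0.9],[0,0,0]],[[0,0,0.9],[0,0,0]],[[0,0,0.9],[0,0,0]],[[0,0,0.9],[0,0,0]],[[0,0,0.9],[0,0,0]],[[0,0,0.9],[0,0,0]],[[0,0,0.87],[0,0,0]]]'
python3 -m pendant '[[[0,0,0],[0,0,0]],[[0.2,0,0],[0,0,0]],[[0.2,0,0],[0,0,0]],[[0.1,0,0],[0,0,0]],[[0.1,0,0],[0,0,0]],[[0.1,0,0],[0,0,0]],[[0.1,0,0],[0,0,0]],[[0,0,0],[0,0,0]]]'
python3 - <<'E'
from h import *
d=look("w6");P=cloud(d);np.save("w6.npy",P)
p=P[rim(P,.16,(.42,.68,-.12,.12),.004)][:,:2];print(len(p),p.min(0),p.max(0));fit(p,(.51,.60),(-.05,.04),"RL")
m=(np.abs(P[...,2]-.12)<.004)&(P[...,0]>.42)&(P[...,0]<.68)&(P[...,1]>.03)&(P[...,1]<.1)
p=P[m][:,:2];print("T3",len(p));fit(p,(.50,.61),(.04,.055),"L")
E
```

```text
time_s: 10.9
position: [0.5545, -0.1019, 0.1273]
tool_rot: [[0.029, 1.0, 0.001], [1.0, -0.029, -0.0], [-0.0, 0.001, -1.0]]
ft_force: [0.2, 0.6, 0.2]
grip_width: 0.0597
gripper_force: 0.0
time_s: 11.9
position: [0.5564, -0.0705, 0.1268]
tool_rot: [[0.029, 1.0, -0.0], [1.0, -0.029, 0.0], [0.0, -0.0, -1.0]]
ft_force: [0.1, -0.6, -0.6]
grip_width: 0.0595
gripper_force: 0.0
t 11.95 pos [ 0.5564 -0.0706  0.1268] yaw 88.34 [-0.92  0.27  0.17] 0.05971185924311611
25522 [ 0.4786466  -0.08386277] [0.63286384 0.03543704]
R c [-0.0309 -0.0436] yaw -1.77 sd 1.56 35
L c [-0.027  -0.0371] yaw -1.54 sd 0.15 44
T3 151
L c [-0.0145  0.0447] yaw -0.83 sd 1.73 39
```

```bash
python3 -m pendant '[[[0.1,0,0],[0,0,0]],[[0.1,0,0],[0,0,0]],[[0.085,0,0],[0,0,0]],[[0,0,0],[0,0,0]],[[-0.4,0,0],[0,0,0]],[[-0.4,0,0],[0,0,0]],[[0,0,-1],[0,0,0]],[[0,0,-1],[0,0,0]]]'
python3 -m pendant '[[[0,0,-1],[0,0,0]],[[0,0,-1],[0,0,0]],[[0,0,-1],[0,0,0]],[[-0.2,0,-0.2],[0,0,0]],[[0,0,0],[0,0,0]]]'
python3 - <<'E'
from h import *
d=look("w7");P=cloud(d);np.save("w7.npy",P)
p=P[rim(P,.16,(.42,.68,-.12,.12),.004)][:,:2];print(cv2.minAreaRect((p*1000).astype(np.float32)));fit(p,(.50,.61),(-.03,.04),"FBLR")
m=(P[...,2]<.1225)&(P[...,2]>.08)&(P[...,0]>.42)&(P[...,0]<.68)&(P[...,1]>-.1)&(P[...,1]<.1)
print("lower pts",m.sum());
c=d["img"][0:170,220:430];cv2.imwrite("pics/w7c.png",cv2.resize(c,None,fx=3.5,fy=3.5,interpolation=cv2.INTER_CUBIC))
E
```

```text
time_s: 12.95
position: [0.5556, -0.0929, 0.2077]
tool_rot: [[0.031, 1.0, -0.001], [1.0, -0.031, 0.0], [0.0, -0.001, -1.0]]
ft_force: [-0.6, -1.2, 0.2]
grip_width: 0.06
gripper_force: 0.0
time_s: 13.58
position: [0.5555, -0.1007, 0.3343]
tool_rot: [[0.031, 1.0, -0.0], [1.0, -0.031, 0.0], [0.0, -0.0, -1.0]]
ft_force: [0.4, -0.8, -0.1]
grip_width: 0.0595
gripper_force: 0.0
t 13.625 pos [ 0.5553 -0.1002  0.3336] yaw 88.26 [-0.54 -0.5  -1.26] 0.06008167211623499
((556.4491577148438, 3.2309494018554688), (103.71881866455078, 150.5326690673828), 88.28751373291016)
F c [0.0275 0.6311] yaw -1.58 sd 0.24 34
B c [0.0307 0.4816] yaw -1.76 sd 0.3 34
L c [-0.0303  0.0717] yaw -1.74 sd 0.14 54
R c [-0.0304 -0.0308] yaw -1.74 sd 0.04 54
lower pts 1
```

View pics/w7c.png

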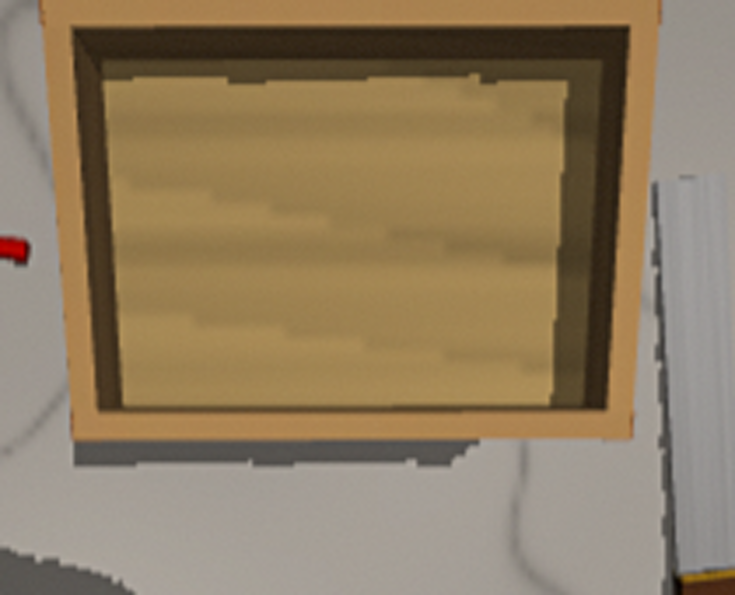

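The crop shows the top tray square with its edges cleanly over those below, but a remaining 1–2 mm step would not show from above. I'll tilt the camera to look at the −y side faces, where both trays appear together.

```bash
python3 -m pendant '[[[-0.75,0,0.5],[0,0,0]],[[-0.75,0,0.5],[0,0.7,0]],[[0,0,0.5],[0,1,0]],[[0,0,0.5],[0,1,0]],[[0,0,0],[0,1,0]],[[0,0,0],[0,1,0]],[[0,0,0],[0,0,0]]]'
cat > side.py <<'E'
from h import *
import sys
d=look(sys.argv[1]);P=cloud(d);np.save(sys.argv[1]+".npy",P);print(d["eye"])
for lo,hi in((.125,.155),(.085,.115),(.045,.075),(.01,.035)):
    m=(P[...,2]>lo)&(P[...,2]<hi)&(P[...,0]>.46)&(P[...,0]<.65)&(P[...,1]>-.07)&(P[...,1]<-.03);p=P[m]
    if len(p)<50: print(lo,len(p));continue
    k=(p[:,0]>.485)&(p[:,0]<.625);q=p[k]
    for _ in range(4):
        c=np.polyfit(q[:,0]-.555,q[:,1],1);r=q[:,1]-np.polyval(c,q[:,0]-.555);q=q[np.abs(r-np.median(r))<max(.0015,1.5*r.std())]
    t=p[:,0]+.03*0
    rows=np.where(m)[0];ext=[]
    for rr in np.unique(rows):
        s=p[rows==rr]
        if len(s)>60: ext.append((s[:,0].min(),s[:,0].max()))
    print(lo,len(q),"y@.555",(c[1]*1000).round(2),"yaw",np.degrees(c[0]).round(2),"sd",(r.std()*1000).round(2),"x ext",np.median(ext,0).round(4) if ext else None)
E
python3 side.py w8
```

```text
time_s: 14.5
position: [0.5535, -0.1561, 0.2532]
tool_rot: [[0.03, 1.0, 0.009], [0.916, -0.031, 0.4], [0.4, -0.003, -0.916]]
ft_force: [0.2, 0.6, -0.3]
grip_width: 0.0597
gripper_force: 0.0
t 14.55 pos [ 0.5536 -0.1556  0.2539] yaw 88.21 [-0.44  0.6   0.13] 0.059819733633741864
[ 0.55463503 -0.1439627   0.41482025]
0.125 1918 y@.555 -48.15 yaw -1.65 sd 0.24 x ext [0.4804 0.6296]
0.085 1282 y@.555 -46.79 yaw -1.76 sd 0.22 x ext [0.481  0.6296]
0.045 910 y@.555 -45.5 yaw -3.44 sd 0.22 x ext [0.4794 0.6277]
0.01 569 y@.555 -46.68 yaw -3.48 sd 0.2 x ext [0.4789 0.6267]
```

View pics/w8.png

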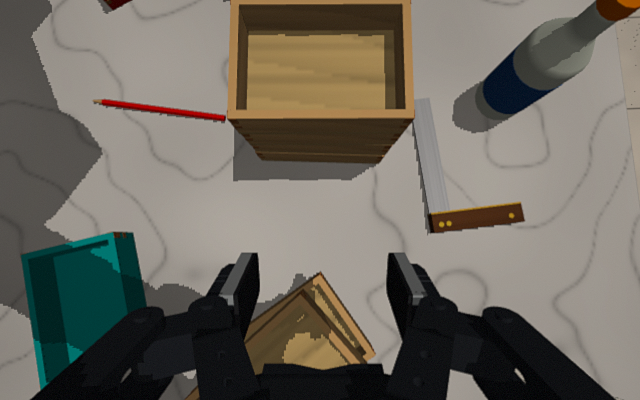

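The top tray is 1.4 mm short in y, within 0.4 mm in x and within 0.1° in yaw. One more small push should do it.

```bash
python3 -m pendant '[[[0,0,0],[0,-0.9,0]],[[0,0,0],[0,-1,0]],[[0,0,0],[0,-1,0]],[[0,0,0],[0,-1,0]],[[0.8,0,0],[0,-0.8,0]],[[0.8,0,1],[0,0,0]],[[0,0,1],[0,0,0]],[[0,0,0.7],[0,0,0]]]'
python3 -m pendant '[[[0,0,0.4],[0,0,0]],[[0.25,0,0],[0,0,0]],[[0.1,0,0],[0,0,0]],[[0,0,0],[0,0,0]]]'
python3 -c "
from h import *
look('w9');print(observe()['tool_rot'].round(4))"
```

```text
time_s: 15.55
position: [0.5552, -0.09, 0.148]
tool_rot: [[0.027, 1.0, -0.001], [1.0, -0.027, -0.001], [-0.001, -0.001, -1.0]]
ft_force: [-0.1, 0.8, 0.2]
grip_width: 0.0596
gripper_force: 0.0
time_s: 16.05
position: [0.5566, -0.0768, 0.1344]
tool_rot: [[0.028, 1.0, 0.002], [1.0, -0.028, -0.001], [-0.001, 0.002, -1.0]]
ft_force: [0.1, -1.0, 0.7]
grip_width: 0.0596
gripper_force: 0.0
t 16.1 pos [ 0.5565 -0.0771  0.1342] yaw 88.36 [0.18 0.43 0.41] 0.059570008149334164
[[ 2.850e-02  9.996e-01  1.500e-03]
 [ 9.996e-01 -2.850e-02 -8.000e-04]
 [-7.000e-04  1.500e-03 -1.000e+00]]
```

```bash
python3 -m pendant '[[[0.15,0,0.18],[0,0,0]],[[0.15,0,0],[0,0,0]],[[0.08,0,0],[0,0,0]],[[0.05,0,0],[0,0,0]],[[0.05,0,0],[0,0,0]],[[0,0,0],[0,0,0]]]'
python3 -m pendant '[[[0,0,0],[0,0,0]],[[-0.4,0,0],[0,0,0]],[[-0.5,0,0],[0,0,0]],[[-0.8,0,-1],[0,0,0]],[[-0.75,0,-1],[0,0.7,0]],[[0,0,-1],[0,1,0]],[[0,0,0],[0,1,0]],[[0,0,0],[0,1,0]]]'
python3 -m pendant '[[[0,0,0],[0,1,0]],[[0,0,0],[0,0,0]]]'
python3 side.py w10
```

```text
time_s: 16.85
position: [0.5568, -0.0581, 0.1263]
tool_rot: [[0.029, 1.0, 0.0], [1.0, -0.029, -0.0], [-0.0, 0.0, -1.0]]
ft_force: [-0.2, -0.6, -0.5]
grip_width: 0.06
gripper_force: 0.0
time_s: 17.85
position: [0.5536, -0.1603, 0.2467]
tool_rot: [[0.029, 1.0, 0.011], [0.947, -0.031, 0.319], [0.319, 0.002, -0.948]]
ft_force: [0.2, -0.3, -0.7]
grip_width: 0.0601
gripper_force: 0.0
time_s: 18.1
position: [0.5535, -0.1608, 0.2453]
tool_rot: [[0.03, 0.999, 0.012], [0.917, -0.032, 0.398], [0.399, -0.001, -0.917]]
ft_force: [-0.2, -0.3, 0.8]
grip_width: 0.06
gripper_force: 0.0
t 18.15 pos [ 0.5536 -0.16    0.2458] yaw 88.21 [-0.82  0.19 -0.13] 0.059745348461366594
[ 0.55425984 -0.14842426  0.40695646]
0.125 2183 y@.555 -47.35 yaw -1.65 sd 0.25 x ext [0.4803 0.6293]
0.085 1461 y@.555 -46.8 yaw -1.76 sd 0.22 x ext [0.4807 0.6299]
0.045 1013 y@.555 -45.49 yaw -3.44 sd 0.22 x ext [0.4792 0.6279]
0.01 626 y@.555 -46.7 yaw -3.46 sd 0.22 x ext [0.4783 0.6264]
```

The result is flush to about 0.5 mm in x and y and 0.1° in yaw. tall_3 has not moved and the hand is clear, so I'm handing the job in.

```bash
python3 -c "
from rig import *
print(close_job())"
```

```text
the job is handed in; nothing more can be done
None
```

The top tray now sits square on tall_3, flush to about 0.5 mm on the x and y sides and 0.1° in twist as measured from the wrist camera; tall_3 did not measurably shift, the hand is clear, and the job was handed in at about 18 s.

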